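# Back off the slab roller by two turns

### The arm

A 7-joint arm with a two-finger parallel gripper is mounted at the origin on the work surface. World frame = base frame: x ahead of the robot, y to its left, z up, the work surface at z = 0. Lengths are in m, angles in rad, forces in N, time in s.
With the tool pointing down it reaches from about 0.4 to 0.875 m from the base axis. Payload 4.4 kg.
Tool frame: the origin (TCP) lies on the front face of the gripper's body, between the roots of the fingers; the fingertips stand 73 mm ahead of it and the grasp point (between the pads) lies 54 mm ahead of it; z points along the fingers, y is the line along which they close (so a half turn about z gives the same grasp; the last joint's range is limited). The gripper opens to 85 mm and grips with 20 to 120 N. Pads are 22 mm wide; open, the fingers measure 114 mm over their backs; the gripper's body (76 mm by 85 mm) begins 54 mm behind the grasp point. The pads swing forward as they close: fully open they stand 13 mm farther back than shut.
Start: joints at [-1.379, 0.628, 0.038, 1.517, -0.027, 0.996, -0.02], TCP at [0.166, 0.629, 0.304] pointing down, gripper open.
Joint ranges: [-3.06, 3.06], [-0.37, 2.12], [-1.25, 1.32], [0.18, 2.47], [-1.1, 4.24], [0.23, 1.98], [-2.94, 2.94]. Speed limits (rad/s): [2.57, 2.57, 3.14, 3.14, 3.14, 3.14, 3.14].

### API

Orientations are given as [roll, pitch, yaw] about the fixed x, y, z axes, in that order (R = Rz(yaw) Ry(pitch) Rx(roll)).
In Python, from bench import ctrl, imaging gives the robot as it stands. The module is installed in compiled form; this text tells all that it offers.
- The arm moves only by the shell command python3 -m handwheel 'ROWS' [OPENING] [FORCE]. ROWS is JSON, a list that holds one entry, the list of rows, each a list of 4 numbers: the shift along the tool's x, y, z in m, then the turn about the tool's z in degrees. A call has 1 to 20 rows; each row shifts and turns the commanded pose from where the row before left it, along the tool's axes as they then stand; what a row does not reach is not made up. A row lasts 1/12 s, in which the tool goes at most 41.7 mm and 7.16 degrees, less where a joint would pass 70% of its speed; a pose out of reach is approached as far as the arm can. A call is refused whole if a number of a shift passes 0.0417 or a number of a turn 7.16, either way. A call with a gripper value outside its range is refused whole. OPENING is the finger opening in m, from 0 to 0.0854, set as the call begins (- or left out, the last holds). The fingers move at their own pace and stop on an object; FORCE is the grip in N (left out, the last holds). Time passes only in rows, so rows that do not move let the fingers close. It gives the time, the measured TCP pose, the force, the opening and the grip force at its end, in the units of the state.
- ctrl.sense(): the state, without advancing time (a new reading comes with each control period).
- imaging.capture(name): name is "scene" or "top" or "wrist"; returns a dict with "img" (400x640x3 uint8, red, green, blue), "camera_matrix" (3x3 intrinsics, pixels), "R" (3x3) and "t" (3): a world point X has camera coordinates R X + t; the wrist camera has in their place "hand_eye" (4x4, takes a point from camera to tool coordinates, whose origin is the TCP and whose axes are the flange's). Camera axes: x right, y down, z forward; pixel columns grow to the right and rows downward; lengths in m; the calibration is good to about 2 mm. A picture is of the moment at which its call begins: read the wrist's pose just before it. There is no depth.
- ctrl.close_job(): hands the job in; it is judged then, once.
The state is a dict: "t": time; "joints": joint angles; "qvel": joint speeds; "joint_efforts": joint torques, N m; "eef_pos": TCP position; "tool_rot": TCP orientation; "wrist_force": force on the tool from outside, world axes, zero at the start; "wrist_torque": the same for the moment, N m; "gripper_width": finger opening in m; "finger_force": force on a finger pad.
Only numpy, scipy, OpenCV 4.12 (cv2) and the standard library are available. Lean on these libraries where they do the work, as an engineer would, in place of code of your own. Each camera call takes 0.05 s, during which the arm holds its last target. There are 200 camera calls.

### The job

The next clay slab is to be rolled thicker. Roll a fingertip along the knurled rim of the handwheel on top of the slab roller and turn it anticlockwise, seen from above, by two full turns, so that the steel roller backs off, and leave it there. Grip nothing, and do not disturb the jars and tools standing on and around the machine.

Things in the scene. Friction and masses are not known exactly. Their poses are not given: they have to be found in the camera images.
- slab_roller: Tabletop slab roller, fixed: blue steel end frames, two plywood feed tables (70 mm high), a grey chain cover along the top (75 by 475 mm, upper face 225 mm above the table), a crank at the left end. Origin on the table under its middle; x is the feed direction (away from the robot at yaw 0), y along the rollers, z up. It covers x -230 to 230 mm, y -235 to 380 mm.
- wheel_center (a point): Centre of the handwheel, half way up its rim (260 mm above the table): a bright disc with an upright axis over the machine's right end (machine y = -205 mm), 100 mm in diameter over the ridges, rim 20 mm tall. 25 mm of free air under the rim, nothing beside it at its height; on top only a hub nut (22 mm wide, 10 mm high). It does not rise as it turns. Too broad to grip across.
- handwheel (a joint): Angle of the handwheel in rad, growing anticlockwise seen from above, counted through whole turns (a full turn is 6.283); it starts anywhere from 1 to 7 and has stops at 0 and 30. Stiff and without play: it takes about 3 N along the rim to turn, stops when the finger leaves it, and stays. Anticlockwise lifts the roller, 4 mm a turn.
- index_mark (a point): Outer end of the red radial line on the handwheel's dark top face, 46 mm from the axis, 271 mm above the table; it turns with the wheel and serves to count turns. The rim outside it is knurled with 36 upright rounded ridges, 3 mm high and 8 mm apart.
- roller_mid (a point): Middle of the steel pressure roller (68 mm in diameter, along y) under the chain cover. It rises 4 mm for each anticlockwise turn of the handwheel, both ends together, and can be neither pushed up nor down by hand.
- glaze_jar: Bystander: jar with a yellow cap, 56 mm in diameter and 70 mm high, standing on the near feed table. Origin at the centre of its underside.
- steel_rib: Bystander: flat steel scraper, 55 by 110 by 4 mm, lying on the far feed table. Origin at the centre of its underside.
- guide_slat: Bystander: wooden thickness slat, 30 by 220 by 8 mm, lying on the far feed table. Origin at the centre of its underside.
- tool_pot: Bystander: terracotta pot, 86 mm in diameter and 85 mm high, with brushes and modelling tools standing in it up to 185 mm, on the table. Origin at the centre of its underside.
- steel_bowl: Bystander: steel bowl, 130 mm in diameter and 45 mm high, on the table. Origin at the centre of its underside.
- slip_bottle: Bystander: white bottle with a red cap, 60 mm in diameter and 150 mm high, on the table. Origin at the centre of its underside.
- brush: Bystander: brush with an orange handle, 200 mm long, lying on the near feed table. Origin under the middle of its length.

How it is judged:
By the outcome, as a careful person would: the job done as asked, in the order asked, and still so for the second after the job is handed in, with the robot touching nothing.
It also fails if it takes over 64 s, if anything falls off the work surface, if the arm or the gripper's body presses on something with over 40 N, if the wrist force passes 120 N, or if a joint passes its speed limit or range.

## Working session

There is one attempt and no reset: what is moved stays moved. The work goes in short steps, Python scripts to look and compute and a shell command to move; the robot and the scene stay as the last step left them, time stands still between calls to the robot, and variables do not carry over. Pictures are saved under pics/ and viewed, at most 10 in all, crops included, and the job is handed in when it is done.

```bash
mkdir -p pics; ls
python3 - <<'E'
from bench import ctrl, imaging
import cv2,numpy as np
s=ctrl.sense();print({k:np.round(v,3) for k,v in s.items()})
for n in("scene","top"):
    c=imaging.capture(n);cv2.imwrite(f"pics/{n}0.png",c["img"][:,:,::-1]);print(n,c["camera_matrix"],c["R"],c["t"])
E
```

```text
pics
{'t': np.float64(0.0), 'joints': array([-1.379,  0.629,  0.038,  1.518, -0.027,  0.996, -0.02 ]), 'qvel': array([ 0.002, -0.002, -0.   ,  0.001,  0.003,  0.001,  0.   ]), 'joint_efforts': array([ 0.0000e+00, -5.6339e+01,  1.2260e+00, -1.9344e+01,  1.1000e-02,
        1.1000e-02, -0.0000e+00]), 'eef_pos': array([0.166, 0.628, 0.303]), 'tool_rot': array([-3.14 ,  0.   ,  2.884]), 'wrist_force': array([ 0.375, -0.006,  0.833]), 'wrist_torque': array([-0.048,  0.019,  0.034]), 'finger_force': np.float64(0.0), 'gripper_width': np.float64(0.085)}
scene [[498.26135854   0.         318.6051049 ]
 [  0.         498.26135854 202.24136169]
 [  0.           0.           1.        ]] [[-0.85430768  0.51976656  0.00105465]
 [ 0.37277872  0.61412448 -0.69561998]
 [-0.36220769 -0.59388034 -0.71840917]] [ 0.50423969 -0.06995118  2.06902944]
top [[469.98530019   0.         318.12584852]
 [  0.         469.98530019 201.99019071]
 [  0.           0.           1.        ]] [[ 0.00176921 -0.99999716  0.00159624]
 [-0.98066966 -0.00204734 -0.19565996]
 [ 0.19566267 -0.00121922 -0.9806705 ]] [-0.0247744   0.60706508  1.46200097]
```

View pics/top0.png

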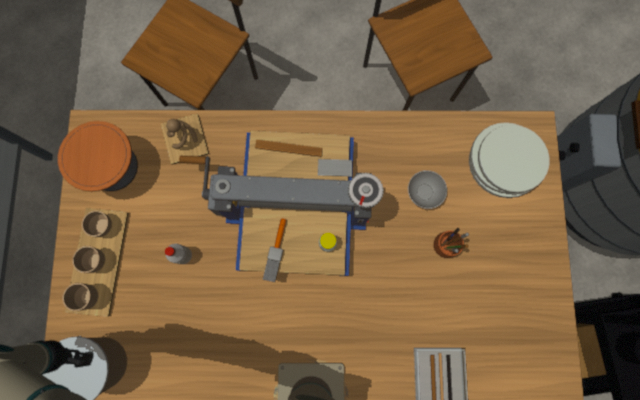

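View pics/scene0.png

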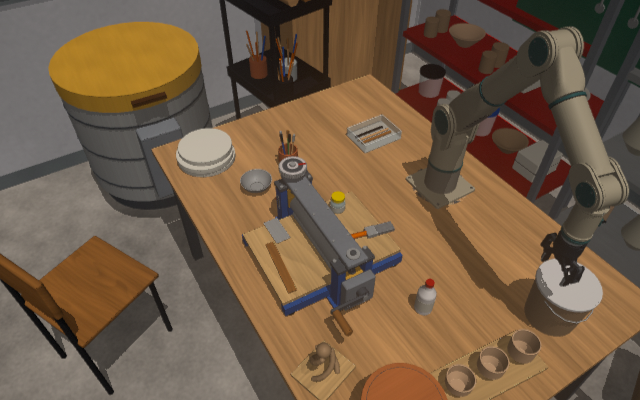

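The top view shows the handwheel at about (366,190) with a red mark just below its centre. The jar (yellow) is at (329,242), the pot at (451,243) and the bowl at (428,190). In the scene view the wheel is at (293,168).

```bash
cat > h.py <<'E'
import numpy as np,cv2
from bench import ctrl,imaging
def ray(c,uv,z):
    K,R,t=c["camera_matrix"],np.array(c["R"]),np.array(c["t"])
    d=R.T@np.linalg.inv(K)@np.array([uv[0],uv[1],1.]);o=-R.T@t
    return o+d*(z-o[2])/d[2]
def proj(c,X):
    p=c["camera_matrix"]@(np.array(c["R"])@X+c["t"]);return p[:2]/p[2]
def redmask(im):
    h=cv2.cvtColor(im,cv2.COLOR_RGB2HSV)
    return ((h[...,0]<8)|(h[...,0]>172))&(h[...,1]>130)&(h[...,2]>60)
def mark(c,ctr):
    "angle of red line (world), from pixels near the wheel"
    m=redmask(c["img"]);v,u=np.nonzero(m)
    P=np.array([ray(c,(a,b),.271)[:2] for a,b in zip(u,v)])
    if len(P)==0:return None
    d=P-ctr;r=np.hypot(*d.T);k=(r<.055);
    if k.sum()==0:return None
    d=d[k];m=d.mean(0);return np.arctan2(m[1],m[0]),np.hypot(*m),k.sum()
E
python3 - <<'E'
from h import *
c=imaging.capture("top");im=c["img"]
for uv in [(366,190),(329,242),(451,243),(428,190),(213,189),(383,190)]:print(uv,ray(c,uv,.27).round(3))
x=cv2.resize(im[150:270,300:480,::-1],None,fx=4,fy=4,interpolation=cv2.INTER_NEAREST);cv2.imwrite("pics/c1.png",x)
# rim
g=cv2.GaussianBlur(cv2.cvtColor(im,cv2.COLOR_RGB2GRAY),(3,3),0)
print(cv2.HoughCircles(g[150:230,320:420],cv2.HOUGH_GRADIENT,1,20,param1=100,param2=12,minRadius=14,maxRadius=24))
print(mark(c,ray(c,(366,190),.271)[:2]))
E
```

```text
(366, 190) [ 0.6   -0.157  0.27 ]
(329, 242) [ 0.454 -0.053  0.27 ]
(451, 243) [ 0.452 -0.387  0.27 ]
(428, 190) [ 0.6   -0.331  0.27 ]
(213, 189) [0.602 0.271 0.27 ]
(383, 190) [ 0.6   -0.205  0.27 ]
[[[44.5 39.5 16.6]
  [60.5 58.5 17.7]]]
(np.float64(2.6955625235163154), np.float64(0.030464591817658298), np.int64(24))
```

View pics/c1.png

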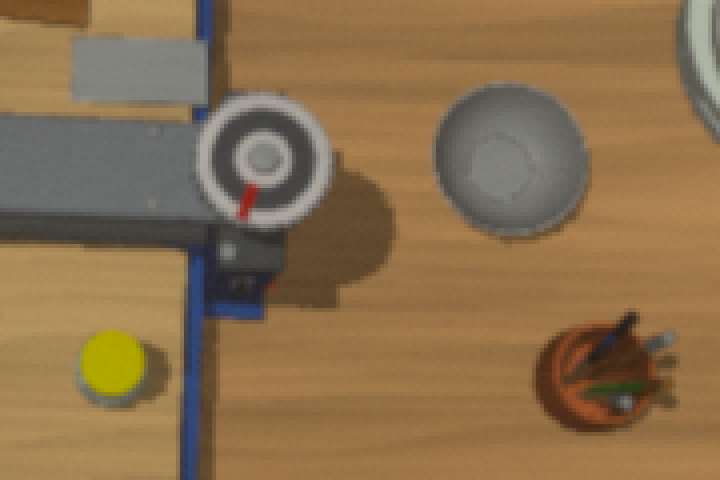

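The crop shows the wheel disc centred at (265,160) with a radius of about 68, so its centre is world (0.600, -0.157) and its radius 48 mm, as expected. The red line points to (248,195), about 2.7 rad. I'll orbit the rim with the closed fingertips, first raising the arm and swinging it over.

```bash
python3 -m handwheel '[[[0,0,-0.033,0],[0,0,-0.033,0],[0,0,-0.033,0],[-0.032,-0.0216,0,0],[-0.032,-0.0216,0,0],[-0.032,-0.0216,0,0],[-0.032,-0.0216,0,0],[-0.032,-0.0216,0,0],[-0.032,-0.0216,0,0],[-0.032,-0.0216,0,0],[-0.032,-0.0216,0,0],[-0.032,-0.0216,0,0],[-0.032,-0.0216,0,0],[-0.032,-0.0216,0,0],[-0.032,-0.0216,0,0],[-0.032,-0.0216,0,0]]]' 0
cat >> h.py <<'E'
def st():
    s=ctrl.sense();print("t %.2f"%s["t"],"pos",np.round(s["eef_pos"],4),"rot",np.round(s["tool_rot"],3),"F",np.round(s["wrist_force"],1),"j",np.round(s["joints"],2));return s
def to(x,y,z,s=None):
    s=s or st();w=s["tool_rot"][2];d=np.array([x,y,z])-s["eef_pos"]
    print("local shift",np.round([d[0]*np.cos(w)+d[1]*np.sin(w),d[0]*np.sin(w)-d[1]*np.cos(w),-d[2]],4))
E
python3 -c "
from h import *
to(.574,-.238,.40)"
```

```text
t: 1.48
eef_pos: [0.4972, 0.2493, 0.4028]
tool_rot: [-3.141, -0.0, 2.884]
wrist_force: [1.2, 0.4, -0.2]
gripper_width: -0.0002
finger_force: 0.0
t 1.48 pos [0.4972 0.2493 0.4028] rot [-3.141 -0.     2.884] F [ 1.2  0.4 -0.2] j [-0.62  0.4   0.15  1.65 -0.06  1.1   0.86]
local shift [-0.1985 -0.4516  0.0028]
```

```bash
python3 -m handwheel '[[[-0.0153,-0.0347,0,0],[-0.0153,-0.0347,0,0],[-0.0153,-0.0347,0,0],[-0.0153,-0.0347,0,0],[-0.0153,-0.0347,0,0],[-0.0153,-0.0347,0,0],[-0.0153,-0.0347,0,0],[-0.0153,-0.0347,0,0],[-0.0153,-0.0347,0,0],[-0.0153,-0.0347,0,0],[-0.0153,-0.0347,0,0],[-0.0153,-0.0347,0,0],[-0.0153,-0.0347,0,0],[0,0,0,7],[0,0,0,7],[0,0,0,7],[0,0,0,7],[0,0,0,7],[0,0,0,7],[0,0,0,7]]]'
python3 -m handwheel '[[[0,0,0,7],[0,0,0,7],[0,0,0,7],[0,0,0,7],[0,0,0,7],[0,0,0,7],[0,0,0,7],[0,0,0,7],[0,0,0,7],[0,0,0,7],[0,0,0,7],[0,0,0,7],[0,0,0,7],[0,0,0,7],[0,0,0,7],[0,0,0,7],[0,0,0,7],[0,0,0,7],[0,0,0,7],[0,0,0,7]]]'
python3 - <<'E'
from h import *
s=st();c=imaging.capture("top");cv2.imwrite("pics/t2.png",c["img"][:,:,::-1])
w=imaging.capture("wrist");cv2.imwrite("pics/w2.png",w["img"][:,:,::-1]);print(w["hand_eye"],w["camera_matrix"])
E
```

```text
t: 3.15
eef_pos: [0.5735, -0.2358, 0.4025]
tool_rot: [-3.141, -0.001, 2.023]
wrist_force: [0.2, -0.4, 0.1]
gripper_width: -0.0
finger_force: 0.0
t: 4.82
eef_pos: [0.5737, -0.2356, 0.4025]
tool_rot: [-3.141, 0.001, -0.421]
wrist_force: [0.0, 0.0, -0.8]
gripper_width: -0.0003
finger_force: 0.0
t 4.82 pos [ 0.5737 -0.2356  0.4025] rot [-3.141e+00  1.000e-03 -4.210e-01] F [ 0.   0.  -0.8] j [-0.24  0.73  1.14  1.49 -0.67  1.35 -1.04]
[[ 9.53032131e-04 -9.65702801e-01 -2.59648208e-01  6.58812646e-02]
 [ 9.99999041e-01  6.59367500e-04  1.21810267e-03  1.01485634e-04]
 [-1.00512157e-03 -2.59649120e-01  9.65702503e-01 -7.06997241e-02]
 [ 0.00000000e+00  0.00000000e+00  0.00000000e+00  1.00000000e+00]] [[360.13163614   0.         314.18551123]
 [  0.         360.13163614 196.19843599]
 [  0.           0.           1.        ]]
```

View pics/w2.png

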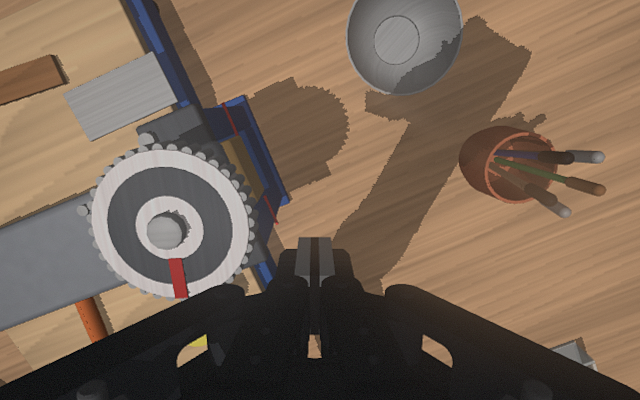

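View pics/t2.png

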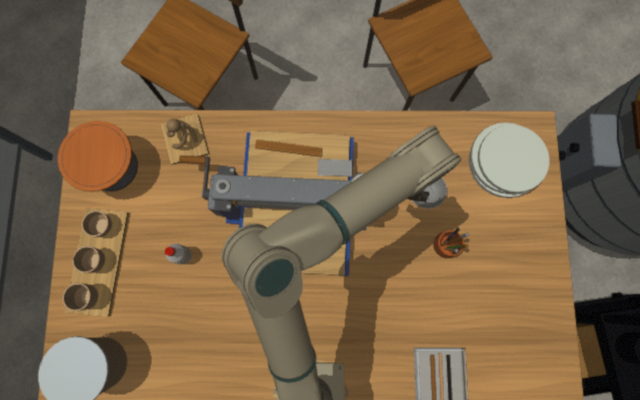

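The wrist view shows the wheel disc at about (172,222) and the red line at (178,278). The closed tips, at (297–333, 240), are about 15 mm thick as a pair. The top view shows the arm hiding the wheel. I'll measure the centre from the wrist image.

```bash
cat >> h.py <<'E'
from scipy.spatial.transform import Rotation as Ro
def wcam(s,w):
    "wrist capture -> same form as fixed cameras"
    R=Ro.from_euler("xyz",s["tool_rot"]).as_matrix();H=np.array(w["hand_eye"])
    Rc=R@H[:3,:3];pc=R@H[:3,3]+s["eef_pos"]
    return dict(img=w["img"],camera_matrix=w["camera_matrix"],R=Rc.T,t=-Rc.T@pc)
E
python3 - <<'E'
from h import *
s=st();c=wcam(s,imaging.capture("wrist"));im=c["img"]
h=cv2.cvtColor(im,cv2.COLOR_RGB2HSV)
m=((h[...,1]<25)&(h[...,2]>185)).astype(np.uint8)
n,l,a,_=cv2.connectedComponentsWithStats(m);k=[i for i in range(1,n) if a[i,4]>800];print(a[k])
i=max(k,key=lambda i:a[i,4]);v,u=np.nonzero(l==i)
P=np.array([ray(c,(x,y),.27)[:2] for x,y in zip(u,v)]).astype(np.float32)
print(cv2.minEnclosingCircle(P))
C=np.array(cv2.minEnclosingCircle(P)[0]);print(mark(c,C))
to(.600+.027,-.157-.072,.323,s)
E
```

```text
t 4.92 pos [ 0.5738 -0.2356  0.4022] rot [ 3.141e+00  1.000e-03 -4.150e-01] F [ 1.2 -0.   1.1] j [-0.24  0.73  1.14  1.49 -0.67  1.35 -1.04]
[[  91  148  157  148 6049]
 [ 136  195   67   62 1919]]
((0.6018607020378113, -0.15406033396720886), 0.04655779153108597)
(np.float64(2.774223324360298), np.float64(0.03273006005915356), np.int64(516))
local shift [ 0.0461 -0.0275  0.0792]
```

```bash
python3 -m handwheel '[[[0.0242,-0.0147,0,0],[0.0242,-0.0147,0,0],[0,0,0.0198,0],[0,0,0.0198,0],[0,0,0.0198,0],[0,0,0.0198,0],[0,0,0,0],[-0.0035,-0.0035,0,0],[-0.0035,-0.0035,0,0],[0,0,0,0]]]'
python3 -c "
from h import *
s=st();d=s['eef_pos'][:2]-[.602,-.155];print(np.hypot(*d),np.degrees(np.arctan2(d[1],d[0])))"
```

```text
t: 5.8
eef_pos: [0.6266, -0.2185, 0.3253]
tool_rot: [-3.141, -0.002, -0.413]
wrist_force: [-0.1, -0.4, -0.5]
gripper_width: -0.0001
finger_force: 0.0
t 5.80 pos [ 0.6266 -0.2185  0.3253] rot [-3.141e+00 -2.000e-03 -4.130e-01] F [-0.1 -0.4 -0.5] j [-0.23  0.85  1.07  1.47 -0.76  1.27 -1.06]
0.06808828366217408 -68.85234508596703
```

```bash
python3 -m handwheel '[[[-0.0007,-0.0007,0.001,0],[-0.0007,-0.0007,0,0],[-0.0007,-0.0007,0,0],[-0.0007,-0.0007,0,0],[-0.0007,-0.0007,0,0],[0,0,0,0]]]'; python3 -m handwheel '[[[-0.0007,-0.0007,0,0],[-0.0007,-0.0007,0,0],[0,0,0,0]]]';python3 -m handwheel '[[[-0.0007,-0.0007,0,0],[-0.0007,-0.0007,0,0],[0,0,0,0]]]'
```

```text
t: 6.3
eef_pos: [0.6244, -0.2145, 0.3228]
tool_rot: [-3.141, 0.0, -0.415]
wrist_force: [-0.3, 0.1, -0.5]
gripper_width: 0.0002
finger_force: 0.0
t: 6.55
eef_pos: [0.6237, -0.2129, 0.3227]
tool_rot: [3.141, 0.0, -0.415]
wrist_force: [-0.4, -0.3, -1.2]
gripper_width: -0.0003
finger_force: 0.1
t: 6.8
eef_pos: [0.6229, -0.2121, 0.3229]
tool_rot: [3.14, -0.001, -0.416]
wrist_force: [1.0, -2.6, -0.5]
gripper_width: -0.0003
finger_force: 1.6
```

```bash
python3 -m handwheel '[[[-0.0007,-0.0007,0,0],[-0.0007,-0.0007,0,0],[0,0,0,0]]]'
```

```text
t: 7.05
eef_pos: [0.6222, -0.2115, 0.3232]
tool_rot: [3.138, -0.003, -0.417]
wrist_force: [1.0, -7.1, -1.7]
gripper_width: 0.0
finger_force: 3.1
```

```bash
cat > k.py <<'E'
from h import *
s=st();d=s['eef_pos'][:2]-[.602,-.155];f=s['wrist_force'];n=d/np.hypot(*d)
a=np.degrees(np.arctan2(d[1],d[0]));print("r %.4f phi %.1f  yaw-phi %.1f Frad %.1f Ftan %.1f"%(np.hypot(*d),a,(np.degrees(s['tool_rot'][2])-a)%360,f[:2]@n,f[:2]@[-n[1],n[0]]))
w=imaging.capture("wrist");c=wcam(s,w);m=mark(c,np.array([.602,-.155]));print("mark",m)
E
python3 k.py; python3 -m handwheel '[[[0.0028,-0.003,0,-4],[0.0028,-0.003,0,-4],[0.0028,-0.003,0,-4],[0.0028,-0.003,0,-4],[0.0028,-0.003,0,-4],[0.0028,-0.003,0,-4],[0.0028,-0.003,0,-4],[0.0028,-0.003,0,-4],[0.0028,-0.003,0,-4],[0.0028,-0.003,0,-4]]]'; python3 k.py
```

```text
t 7.05 pos [ 0.6222 -0.2115  0.3232] rot [ 3.138e+00 -3.000e-03 -4.170e-01] F [ 1.  -7.1 -1.7] j [-0.24  0.85  1.08  1.49 -0.76  1.26 -1.06]
r 0.0600 phi -70.4  yaw-phi 46.5 Frad 7.0 Ftan -1.5
mark None
t: 7.93
eef_pos: [0.6541, -0.185, 0.3233]
tool_rot: [3.135, -0.003, 0.286]
wrist_force: [5.9, -6.3, -3.1]
gripper_width: -0.0005
finger_force: 4.3
t 7.93 pos [ 0.6541 -0.185   0.3233] rot [ 3.135e+00 -3.000e-03  2.860e-01] F [ 5.9 -6.3 -3.1] j [-0.21  0.81  0.9   1.42 -0.65  1.21 -0.53]
r 0.0601 phi -29.9  yaw-phi 46.3 Frad 8.3 Ftan -2.5
mark None
```

```bash
python3 -m handwheel '[[[0.0028,-0.003,0,-4],[0.0028,-0.003,0,-4],[0.0028,-0.003,0,-4],[0.0028,-0.003,0,-4],[0.0028,-0.003,0,-4],[0.0028,-0.003,0,-4],[0.0028,-0.003,0,-4],[0.0028,-0.003,0,-4],[0.0028,-0.003,0,-4],[0.0028,-0.003,0,-4],[0.0028,-0.003,0,-4],[0.0028,-0.003,0,-4]]]'; python3 k.py
python3 - <<'E'
from h import *
c=imaging.capture("scene");a=cv2.resize(c["img"][120:220,240:350,::-1],None,fx=4,fy=4)
w=imaging.capture("wrist");b=w["img"][:,:,::-1][:,100:450]
cv2.imwrite("pics/d.png",np.hstack([a,b]))
E
```

```text
t: 8.98
eef_pos: [0.6591, -0.1339, 0.3233]
tool_rot: [3.136, -0.003, 1.126]
wrist_force: [6.4, -0.7, -2.0]
gripper_width: 0.0003
finger_force: 3.6
t 8.98 pos [ 0.6591 -0.1339  0.3233] rot [ 3.136e+00 -3.000e-03  1.126e+00] F [ 6.4 -0.7 -2. ] j [-0.2   0.73  0.69  1.44 -0.49  1.14  0.12]
r 0.0609 phi 20.3  yaw-phi 44.2 Frad 5.8 Ftan -2.9
mark None
```

View pics/d.png

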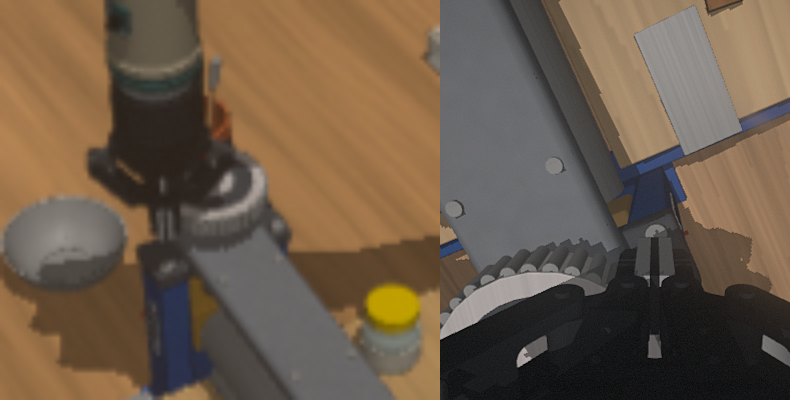

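The finger is in contact on the far side, and the tangential force of about 3 N means the wheel is turning. I'll continue.

```bash
python3 -m handwheel '[[[0.0027,-0.0031,0,-4],[0.0027,-0.0031,0,-4],[0.0027,-0.0031,0,-4],[0.0027,-0.0031,0,-4],[0.0027,-0.0031,0,-4],[0.0027,-0.0031,0,-4],[0.0028,-0.003,0,-4],[0.0028,-0.003,0,-4],[0.0028,-0.003,0,-4],[0.0028,-0.003,0,-4],[0.0028,-0.003,0,-4],[0.0028,-0.003,0,-4],[0.0028,-0.003,0,-4],[0.0028,-0.003,0,-4],[0.0028,-0.003,0,-4]]]'; python3 k.py
```

```text
t: 10.38
eef_pos: [0.6126, -0.0941, 0.3231]
tool_rot: [3.137, -0.001, 2.174]
wrist_force: [3.6, 2.6, -1.5]
gripper_width: 0.0001
finger_force: 2.6
t 10.38 pos [ 0.6126 -0.0941  0.3231] rot [ 3.137e+00 -1.000e-03  2.174e+00] F [ 3.6  2.6 -1.5] j [-0.14  0.59  0.41  1.59 -0.27  1.01  0.96]
r 0.0619 phi 80.1  yaw-phi 44.5 Frad 3.2 Ftan -3.1
mark (np.float64(-2.945630707644674), np.float64(0.05345666900831715), np.int64(20))
```

```bash
python3 -m handwheel '[[[0.0022,-0.0035,0,-4],[0.0022,-0.0035,0,-4],[0.0027,-0.0031,0,-4],[0.0027,-0.0031,0,-4],[0.0027,-0.0031,0,-4],[0.0027,-0.0031,0,-4],[0.0027,-0.0031,0,-4],[0.0027,-0.0031,0,-4],[0.0027,-0.0031,0,-4],[0.0028,-0.003,0,-4],[0.0028,-0.003,0,-4],[0.0028,-0.003,0,-4]]]'; python3 k.py
```

```text
t: 11.43
eef_pos: [0.5642, -0.1064, 0.323]
tool_rot: [3.136, -0.003, 3.011]
wrist_force: [-1.6, 7.0, 4.3]
gripper_width: 0.0001
finger_force: 4.0
t 11.43 pos [ 0.5642 -0.1064  0.323 ] rot [ 3.136e+00 -3.000e-03  3.011e+00] F [-1.6  7.   4.3] j [ 0.02  0.5   0.18  1.71 -0.12  0.94  1.69]
r 0.0616 phi 127.9  yaw-phi 44.6 Frad 6.5 Ftan -3.0
mark None
```

```bash
python3 -m handwheel '[[[0.0027,-0.0031,0,-4],[0.0028,-0.003,0,-4],[0.0027,-0.0031,0,-4],[0.0028,-0.003,0,-4],[0.0027,-0.0031,0,-4],[0.0028,-0.003,0,-4],[0.0028,-0.003,0,-4],[0.0028,-0.003,0,-4],[0.0028,-0.003,0,-4],[0.0028,-0.003,0,-4],[0.0028,-0.003,0,-4],[0.0028,-0.003,0,-4],[0.0028,-0.003,0,-4],[0.0028,-0.003,0,-4]]]'; python3 k.py
```

```text
t: 12.65
eef_pos: [0.541, -0.1593, 0.3227]
tool_rot: [3.138, 0.0, -2.297]
wrist_force: [-1.9, 3.3, 2.0]
gripper_width: 0.0001
finger_force: 1.8
t 12.65 pos [ 0.541  -0.1593  0.3227] rot [ 3.138  0.    -2.297] F [-1.9  3.3  2. ] j [ 0.29  0.48 -0.07  1.74  0.04  0.93  2.61]
r 0.0611 phi -176.0  yaw-phi 44.4 Frad 1.7 Ftan -3.5
mark None
```

```bash
python3 -m handwheel '[[[0.0085,0.0085,0,0],[0.0085,0.0085,0,0],[0,0,-0.02,0],[0,0,-0.02,0],[0,0,-0.02,0],[0,0,-0.02,0],[-0.0076,0.0067,0,7],[-0.0076,0.0067,0,7],[-0.0076,0.0067,0,7],[-0.0076,0.0067,0,7],[-0.0076,0.0067,0,7],[-0.0076,0.0067,0,7],[-0.0076,0.0067,0,7],[-0.0076,0.0067,0,7],[-0.0076,0.0067,0,7],[-0.0076,0.0067,0,7],[-0.0076,0.0067,0,7],[-0.0076,0.0067,0,7],[-0.0076,0.0067,0,7],[-0.0076,0.0067,0,7]]]'; python3 -m handwheel '[[[-0.0076,0.0067,0,7],[-0.0076,0.0067,0,7],[-0.0076,0.0067,0,7],[-0.0076,0.0067,0,7],[-0.0076,0.0067,0,7],[-0.0076,0.0067,0,7],[-0.0076,0.0067,0,7],[-0.0076,0.0067,0,7],[-0.0076,0.0067,0,7],[-0.0076,0.0067,0,7],[-0.0076,0.0067,0,7],[-0.0076,0.0067,0,7],[-0.0076,0.0067,0,7],[-0.0076,0.0067,0,7],[-0.0076,0.0067,0,7],[-0.0076,0.0067,0,7],[-0.0076,0.0067,0,7],[-0.0076,0.0067,0,7],[-0.0076,0.0067,0,7],[-0.0076,0.0067,0,7]]]'; python3 k.py
cat > l.py <<'E'
from h import *
s=ctrl.sense();c=wcam(s,imaging.capture("wrist"));im=c["img"]
h=cv2.cvtColor(im,cv2.COLOR_RGB2HSV)
m=((h[...,1]<25)&(h[...,2]>185)).astype(np.uint8)
n,l,a,_=cv2.connectedComponentsWithStats(m);i=1+np.argmax(a[1:,4]);v,u=np.nonzero(l==i)
P=np.array([ray(c,(x,y),.27)[:2] for x,y in zip(u,v)]).astype(np.float32)
C,r=cv2.minEnclosingCircle(P);print("C",np.round(C,4),"r",r);print(mark(c,np.array(C)))
to(C[0]+.0682*np.cos(-1.22),C[1]+.0682*np.sin(-1.22),.323,s)
E
python3 l.py
```

```text
t: 14.37
eef_pos: [0.608, -0.0743, 0.4026]
tool_rot: [-3.141, -0.001, 2.265]
wrist_force: [0.2, -0.5, -0.3]
gripper_width: -0.0002
finger_force: 0.0
t: 16.03
eef_pos: [0.6481, -0.2257, 0.4025]
tool_rot: [-3.141, 0.001, -0.179]
wrist_force: [-0.3, 0.3, -0.1]
gripper_width: -0.0001
finger_force: 0.0
t 16.03 pos [ 0.6481 -0.2257  0.4025] rot [-3.141e+00  1.000e-03 -1.790e-01] F [-0.3  0.3 -0.1] j [-0.13  0.75  0.91  1.28 -0.58  1.38 -1.  ]
r 0.0844 phi -56.9  yaw-phi 46.6 Frad -0.4 Ftan -0.1
mark (np.float64(1.0173269815062613), np.float64(0.0330350632581481), np.int64(517))
C [ 0.6239 -0.1585] r 0.040247976779937744
(np.float64(1.7110098759641772), np.float64(0.03097105914633252), np.int64(528))
local shift [ 0.0001 -0.0051  0.0797]
```

```bash
python3 -m handwheel '[[[0,0,0.02,0],[0,0,0.02,0],[0,0,0.02,0],[0,0,0.0197,0],[-0.006,-0.006,0,0],[-0.006,-0.006,0,0],[-0.001,-0.001,0,0],[-0.001,-0.001,0,0],[-0.001,-0.001,0,0],[-0.001,-0.001,0,0],[-0.0005,-0.0005,0,0],[0,0,0,0]]]'; python3 k.py
```

```text
t: 17.13
eef_pos: [0.636, -0.2076, 0.3243]
tool_rot: [3.14, -0.004, -0.171]
wrist_force: [3.7, -2.3, 2.0]
gripper_width: -0.0002
finger_force: 2.1
t 17.13 pos [ 0.636  -0.2076  0.3243] rot [ 3.14  -0.004 -0.171] F [ 3.7 -2.3  2. ] j [-0.18  0.79  0.88  1.45 -0.63  1.2  -0.95]
r 0.0626 phi -57.1  yaw-phi 47.3 Frad 3.9 Ftan 1.8
mark (np.float64(0.9908356661021644), np.float64(0.0441561117604235), np.int64(210))
```

```bash
python3 -m handwheel '[[[0.0023,-0.0035,0,-4],[0.0023,-0.0035,0,-4],[0.0028,-0.003,0,-4],[0.0028,-0.003,0,-4],[0.0028,-0.003,0,-4],[0.0028,-0.003,0,-4],[0.0028,-0.003,0,-4],[0.0028,-0.003,0,-4],[0.0028,-0.003,0,-4],[0.0028,-0.003,0,-4]]]'; python3 k.py
```

```text
t: 18.02
eef_pos: [0.6591, -0.175, 0.3237]
tool_rot: [3.134, -0.002, 0.53]
wrist_force: [7.9, -6.7, -1.4]
gripper_width: 0.0001
finger_force: 4.8
t 18.02 pos [ 0.6591 -0.175   0.3237] rot [ 3.134e+00 -2.000e-03  5.300e-01] F [ 7.9 -6.7 -1.4] j [-0.15  0.75  0.7   1.41 -0.5   1.15 -0.42]
r 0.0605 phi -19.3  yaw-phi 49.6 Frad 9.7 Ftan -3.7
mark (np.float64(1.5592871804105266), np.float64(0.04042934044100243), np.int64(602))
```

```bash
python3 -m handwheel '[[[0.0028,-0.003,0,-4],[0.0028,-0.003,0,-4],[0.0028,-0.003,0,-4],[0.0028,-0.003,0,-4],[0.0028,-0.003,0,-4],[0.0028,-0.003,0,-4],[0.0028,-0.003,0,-4],[0.0027,-0.0031,0,-4],[0.0027,-0.0031,0,-4],[0.0027,-0.0031,0,-4],[0.0027,-0.0031,0,-4],[0.0027,-0.0031,0,-4],[0.0027,-0.0031,0,-4],[0.0027,-0.0031,0,-4],[0.0027,-0.0031,0,-4]]]'; python3 k.py
```

```text
t: 19.32
eef_pos: [0.6448, -0.1115, 0.3237]
tool_rot: [3.133, -0.005, 1.582]
wrist_force: [10.3, 6.0, -0.5]
gripper_width: -0.0001
finger_force: 5.7
t 19.32 pos [ 0.6448 -0.1115  0.3237] rot [ 3.133 -0.005  1.582] F [10.3  6.  -0.5] j [-0.11  0.65  0.42  1.49 -0.3   1.06  0.39]
r 0.0610 phi 45.5  yaw-phi 45.2 Frad 11.5 Ftan -3.1
mark (np.float64(2.6793975314841196), np.float64(0.04384906151448029), np.int64(220))
```

```bash
python3 -m handwheel '[[[0.0028,-0.003,0,-4],[0.0028,-0.003,0,-4],[0.0028,-0.003,0,-4],[0.0028,-0.003,0,-4],[0.0028,-0.003,0,-4],[0.0028,-0.003,0,-4],[0.0028,-0.003,0,-4],[0.0028,-0.003,0,-4],[0.0028,-0.003,0,-4],[0.0028,-0.003,0,-4],[0.0028,-0.003,0,-4],[0.0027,-0.0031,0,-4],[0.0027,-0.0031,0,-4],[0.0027,-0.0031,0,-4],[0.0027,-0.0031,0,-4]]]'; python3 k.py
```

```text
t: 20.62
eef_pos: [0.5842, -0.0962, 0.3234]
tool_rot: [3.135, -0.004, 2.63]
wrist_force: [1.1, 9.6, 5.3]
gripper_width: -0.0003
finger_force: 5.7
t 20.62 pos [ 0.5842 -0.0962  0.3234] rot [ 3.135 -0.004  2.63 ] F [1.1 9.6 5.3] j [ 0.03  0.53  0.14  1.66 -0.09  0.96  1.26]
r 0.0614 phi 106.9  yaw-phi 43.8 Frad 8.9 Ftan -3.9
mark (np.float64(-2.544568729147159), np.float64(0.044784477942903564), np.int64(32))
```

```bash
python3 -m handwheel '[[[0.0028,-0.003,0,-4],[0.0027,-0.0031,0,-4],[0.0028,-0.003,0,-4],[0.0027,-0.0031,0,-4],[0.0028,-0.003,0,-4],[0.0027,-0.0031,0,-4],[0.0028,-0.003,0,-4],[0.0027,-0.0031,0,-4],[0.0028,-0.003,0,-4],[0.0027,-0.0031,0,-4],[0.0028,-0.003,0,-4],[0.0027,-0.0031,0,-4],[0.0028,-0.003,0,-4],[0.0027,-0.0031,0,-4],[0.0028,-0.003,0,-4],[0.0027,-0.0031,0,-4],[0.0028,-0.003,0,-4],[0.0027,-0.0031,0,-4],[0.0028,-0.003,0,-4]]]'; python3 k.py
```

```text
t: 22.25
eef_pos: [0.5404, -0.1588, 0.3226]
tool_rot: [3.137, -0.0, -2.33]
wrist_force: [-0.4, 2.6, 0.8]
gripper_width: -0.0
finger_force: 1.5
t 22.25 pos [ 0.5404 -0.1588  0.3226] rot [ 3.137 -0.    -2.33 ] F [-0.4  2.6  0.8] j [ 0.38  0.49 -0.21  1.73  0.12  0.93  2.5 ]
r 0.0617 phi -176.5  yaw-phi 43.0 Frad 0.2 Ftan -2.7
mark None
```

```bash
python3 -m handwheel '[[[0.0085,0.0085,0,0],[0.0085,0.0085,0,0],[0,0,-0.02,0],[0,0,-0.02,0],[0,0,-0.02,0],[0,0,-0.02,0],[-0.0076,0.0067,0,7],[-0.0076,0.0067,0,7],[-0.0076,0.0067,0,7],[-0.0076,0.0067,0,7],[-0.0076,0.0067,0,7],[-0.0076,0.0067,0,7],[-0.0076,0.0067,0,7],[-0.0076,0.0067,0,7],[-0.0076,0.0067,0,7],[-0.0076,0.0067,0,7],[-0.0076,0.0067,0,7],[-0.0076,0.0067,0,7],[-0.0076,0.0067,0,7],[-0.0076,0.0067,0,7]]]'; python3 -m handwheel '[[[-0.0076,0.0067,0,7],[-0.0076,0.0067,0,7],[-0.0076,0.0067,0,7],[-0.0076,0.0067,0,7],[-0.0076,0.0067,0,7],[-0.0076,0.0067,0,7],[-0.0076,0.0067,0,7],[-0.0076,0.0067,0,7],[-0.0076,0.0067,0,7],[-0.0076,0.0067,0,7],[-0.0076,0.0067,0,7],[-0.0076,0.0067,0,7],[-0.0076,0.0067,0,7],[-0.0076,0.0067,0,7],[-0.0076,0.0067,0,7],[-0.0076,0.0067,0,7],[-0.0076,0.0067,0,7],[-0.0076,0.0067,0,7],[-0.0076,0.0067,0,7],[-0.0076,0.0067,0,7]]]'; python3 k.py
```

```text
t: 23.97
eef_pos: [0.6102, -0.0764, 0.4026]
tool_rot: [-3.14, -0.002, 2.231]
wrist_force: [0.1, -0.5, -0.1]
gripper_width: -0.0001
finger_force: 0.0
t: 25.63
eef_pos: [0.645, -0.2291, 0.4024]
tool_rot: [-3.141, 0.002, -0.213]
wrist_force: [-0.4, -1.0, -0.6]
gripper_width: -0.0003
finger_force: 0.0
t 25.63 pos [ 0.645  -0.2291  0.4024] rot [-3.141e+00  2.000e-03 -2.130e-01] F [-0.4 -1.  -0.6] j [-0.08  0.71  0.78  1.28 -0.49  1.34 -1.1 ]
r 0.0856 phi -59.9  yaw-phi 47.7 Frad 0.6 Ftan -0.9
mark (np.float64(-1.1268513652623413), np.float64(0.03213511140020399), np.int64(498))
```

```bash
python3 -m handwheel '[[[0,0,0.02,0],[0,0,0.02,0],[0,0,0.02,0],[0,0,0.0197,0],[-0.006,-0.006,0,0],[-0.006,-0.006,0,0],[-0.001,-0.001,0,0],[-0.001,-0.001,0,0],[-0.001,-0.001,0,0],[-0.001,-0.001,0,0],[-0.001,-0.001,0,0],[-0.0005,-0.0005,0,0],[0,0,0,0]]]'; python3 k.py
```

```text
t: 26.77
eef_pos: [0.6331, -0.2093, 0.3243]
tool_rot: [3.14, -0.004, -0.206]
wrist_force: [3.0, -3.4, 1.7]
gripper_width: 0.0003
finger_force: 1.8
t 26.77 pos [ 0.6331 -0.2093  0.3243] rot [ 3.14  -0.004 -0.206] F [ 3.  -3.4  1.7] j [-0.12  0.74  0.75  1.46 -0.53  1.15 -1.06]
r 0.0625 phi -60.2  yaw-phi 48.4 Frad 4.4 Ftan 0.9
mark None
```

```bash
python3 -m handwheel '[[[0.0023,-0.0035,0,-4],[0.0023,-0.0035,0,-4],[0.0028,-0.003,0,-4],[0.0028,-0.003,0,-4],[0.0028,-0.003,0,-4],[0.0028,-0.003,0,-4],[0.0028,-0.003,0,-4],[0.0028,-0.003,0,-4],[0.0028,-0.003,0,-4],[0.0028,-0.003,0,-4],[0.0028,-0.003,0,-4],[0.0028,-0.003,0,-4],[0.0028,-0.003,0,-4],[0.0028,-0.003,0,-4],[0.0028,-0.003,0,-4]]]'; python3 k.py;python3 -m handwheel '[[[0.0028,-0.003,0,-4],[0.0028,-0.003,0,-4],[0.0027,-0.0031,0,-4],[0.0027,-0.0031,0,-4],[0.0027,-0.0031,0,-4],[0.0027,-0.0031,0,-4],[0.0027,-0.0031,0,-4],[0.0027,-0.0031,0,-4],[0.0027,-0.0031,0,-4],[0.0027,-0.0031,0,-4]]]'; python3 k.py
```

```text
t: 28.07
eef_pos: [0.6638, -0.1548, 0.3247]
tool_rot: [3.128, -0.007, 0.846]
wrist_force: [17.0, -3.9, -3.7]
gripper_width: 0.0003
finger_force: 7.1
t 28.07 pos [ 0.6638 -0.1548  0.3247] rot [ 3.128 -0.007  0.846] F [17.  -3.9 -3.7] j [-0.07  0.69  0.47  1.42 -0.33  1.1  -0.27]
r 0.0618 phi 0.2  yaw-phi 48.3 Frad 16.9 Ftan -3.9
mark None
t: 28.95
eef_pos: [0.6464, -0.1113, 0.3245]
tool_rot: [3.13, -0.008, 1.549]
wrist_force: [12.9, 9.0, -1.2]
gripper_width: 0.0003
finger_force: 6.6
t 28.95 pos [ 0.6464 -0.1113  0.3245] rot [ 3.13  -0.008  1.549] F [12.9  9.  -1.2] j [-0.03  0.63  0.28  1.49 -0.2   1.04  0.28]
r 0.0623 phi 44.5  yaw-phi 44.2 Frad 15.5 Ftan -2.6
mark None
```

```bash
python3 -m handwheel '[[[0.0028,-0.003,0,-4],[0.0028,-0.003,0,-4],[0.0028,-0.003,0,-4],[0.0028,-0.003,0,-4],[0.0028,-0.003,0,-4],[0.0028,-0.003,0,-4],[0.0028,-0.003,0,-4],[0.0028,-0.003,0,-4],[0.0028,-0.003,0,-4],[0.0028,-0.003,0,-4],[0.0028,-0.003,0,-4],[0.0028,-0.003,0,-4],[0.0027,-0.0031,0,-4],[0.0027,-0.0031,0,-4],[0.0027,-0.0031,0,-4],[0.0027,-0.0031,0,-4]]]'; python3 k.py;python3 -m handwheel '[[[0.0027,-0.0031,0,-4],[0.0027,-0.0031,0,-4],[0.0027,-0.0031,0,-4],[0.0027,-0.0031,0,-4],[0.0027,-0.0031,0,-4],[0.0027,-0.0031,0,-4],[0.0027,-0.0031,0,-4],[0.0027,-0.0031,0,-4]]]'; python3 k.py
```

```text
t: 30.33
eef_pos: [0.5805, -0.0958, 0.3238]
tool_rot: [3.134, -0.006, 2.665]
wrist_force: [-1.6, 11.4, 6.8]
gripper_width: -0.0002
finger_force: 5.4
t 30.33 pos [ 0.5805 -0.0958  0.3238] rot [ 3.134 -0.006  2.665] F [-1.6 11.4  6.8] j [ 0.13  0.52 -0.02  1.67  0.    0.96  1.21]
r 0.0629 phi 109.9  yaw-phi 42.8 Frad 11.3 Ftan -2.4
mark None
t: 31.05
eef_pos: [0.5521, -0.1174, 0.3232]
tool_rot: [3.136, -0.006, -3.061]
wrist_force: [-5.2, 7.3, 5.8]
gripper_width: 0.0001
finger_force: 3.7
t 31.05 pos [ 0.5521 -0.1174  0.3232] rot [ 3.136 -0.006 -3.061] F [-5.2  7.3  5.8] j [ 0.28  0.49 -0.17  1.73  0.09  0.94  1.72]
r 0.0625 phi 143.0  yaw-phi 41.6 Frad 8.6 Ftan -2.7
mark None
```

```bash
python3 -m handwheel '[[[0.0027,-0.0031,0,-4],[0.0027,-0.0031,0,-4],[0.0027,-0.0031,0,-4],[0.0027,-0.0031,0,-4]]]'; python3 k.py;python3 -m handwheel '[[[0.0085,0.0085,0,0],[0.0085,0.0085,0,0],[0,0,-0.02,0],[0,0,-0.02,0],[0,0,-0.02,0],[0,0,-0.02,0],[-0.0076,0.0067,0,7],[-0.0076,0.0067,0,7],[-0.0076,0.0067,0,7],[-0.0076,0.0067,0,7],[-0.0076,0.0067,0,7],[-0.0076,0.0067,0,7],[-0.0076,0.0067,0,7],[-0.0076,0.0067,0,7],[0,0,0,0]]]'; python3 k.py
python3 -c "
from h import *
w=imaging.capture('wrist');cv2.imwrite('pics/w5.png',w['img'][:,:,::-1])"
```

```text
t: 31.43
eef_pos: [0.5439, -0.1328, 0.3229]
tool_rot: [3.136, -0.004, -2.783]
wrist_force: [-3.8, 4.1, 4.1]
gripper_width: 0.0001
finger_force: 2.7
t 31.43 pos [ 0.5439 -0.1328  0.3229] rot [ 3.136 -0.004 -2.783] F [-3.8  4.1  4.1] j [ 0.35  0.49 -0.24  1.74  0.14  0.94  1.98]
r 0.0622 phi 159.1  yaw-phi 41.4 Frad 5.0 Ftan -2.5
mark None
t: 32.73
eef_pos: [0.5871, -0.0771, 0.4026]
tool_rot: [-3.141, -0.001, 2.515]
wrist_force: [0.2, 0.0, -0.0]
gripper_width: 0.0001
finger_force: 0.0
t 32.73 pos [ 0.5871 -0.0771  0.4026] rot [-3.141e+00 -1.000e-03  2.515e+00] F [ 0.2  0.  -0. ] j [ 0.11  0.45 -0.03  1.55  0.02  1.14  1.01]
r 0.0793 phi 100.8  yaw-phi 43.3 Frad -0.0 Ftan -0.2
mark (np.float64(2.8060774708838965), np.float64(0.03257016881346417), np.int64(532))
```

View pics/w5.png

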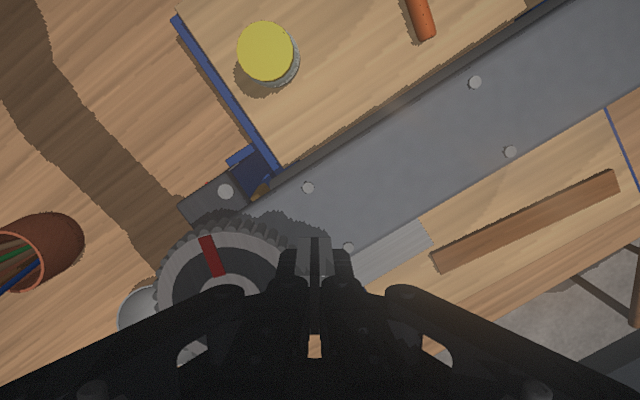

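The wrist view shows the red line at (212,256), fully visible. The jar, slat and pot look untouched. The mark reads 2.81 rad against 2.77 at the start, so the turns are complete. I'll back away and check against the top view.

```bash
python3 -m handwheel '[[[0,0,-0.03,0],[0,0,-0.03,0],[0.0318,0.0154,0,0],[0.0318,0.0154,0,0],[0.0318,0.0154,0,0],[0.0318,0.0154,0,0],[0.0318,0.0154,0,0],[0.0318,0.0154,0,0],[0.0318,0.0154,0,0],[0.0318,0.0154,0,0],[0.0318,0.0154,0,0],[0,0,0,0],[0,0,0,0]]]'
python3 - <<'E'
from h import *
st();c=imaging.capture("top");print(mark(c,ray(c,(366,190),.271)[:2]))
c0=cv2.imread("pics/top0.png");i=c["img"][:,:,::-1]
cv2.imwrite("pics/cmp.png",np.hstack([cv2.resize(a[110:290,200:480],None,fx=1.42,fy=2) for a in(c0,i)]))
E
```

```text
t: 33.92
eef_pos: [0.4334, 0.2024, 0.4635]
tool_rot: [-3.141, -0.0, 2.524]
wrist_force: [0.2, -1.1, 0.0]
gripper_width: 0.0
finger_force: 0.0
t 33.92 pos [0.4334 0.2024 0.4635] rot [-3.141 -0.     2.524] F [ 0.2 -1.1  0. ] j [-0.36  0.22 -0.17  1.72  0.04  1.2   0.41]
(np.float64(2.749238311004391), np.float64(0.03045512491704979), np.int64(21))
```

View pics/cmp.png

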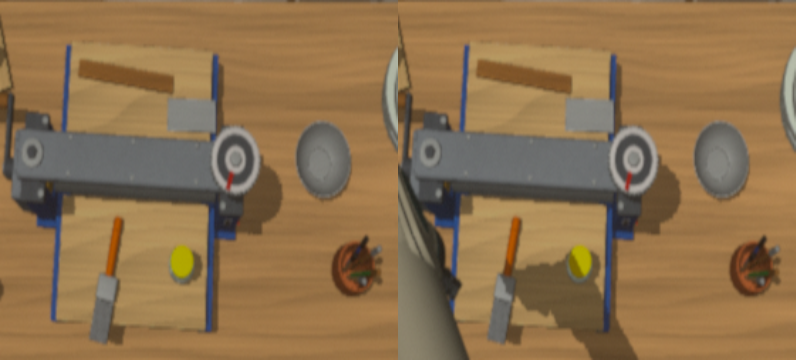

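The before and after pictures match: bystanders are unmoved, and the red mark at (629,180) is back at its starting angle, about +2–3° past two full turns.

```bash
python3 -c "
from bench import ctrl
print(ctrl.close_job())"
```

```text
the job is handed in; nothing more can be done
None
```

I turned the handwheel two full turns anticlockwise (about 2–3° over, by the red mark) with the closed fingertips, left it there, backed the arm clear, and handed the job in at about 34 s; nothing around the machine looks moved in the before and after pictures.

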